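# Hang the keyhole bracket on the fixture stand

### The job

Hang the bracket with the keyhole slot on the screw that sticks out of the sloping fixture board: pass its round hole over the screw head, then slide it down the slope until it is fully home in the narrow slot, flat against the board and straight up and down it, and let go. Leave the look-alike plate without a keyhole and the other loose things on the bench where they are.

Things in the scene. Friction and masses are not known exactly. Their poses are not given: they have to be found in the camera images.
- board: Sloping plywood face of a fixture stand: 300 mm up the slope, 240 mm wide, 18 mm thick, 40 degrees from horizontal, lower edge 30 mm above the bench; fixed. Origin: centre of the face. x points up the slope, y across it, z straight out of it. A flush aluminium strip with a dark groove runs up the middle (y = 0); one headed steel screw stands out of the groove along z.
- groove_mid (a point): On the face, 50 mm up the slope from the board's centre: middle of the stretch where the screw may be. The screw is up to 30 mm up or down the groove from here; its place (foot: screw_root) is not reported: look or feel for it. It is clamped (holds over 100 N). Shank 8 mm diameter; head 16 mm across, 5 mm thick, its underside 8 mm and its top 13 mm above the face. Axes as the board's.
- bracket_handle (a point): Bracket to hang: steel plate 110 x 60 x 5 mm with a keyhole and a black block handle, 0.28 kg, lying plate down. Point: where to grip, 28 mm above the underside, mid-handle. Handle 40 mm along x, 16 mm across y, 5 to 41 mm above the underside. x runs along the plate to its slotted end (up the slope when hung), z out on the handle's side. Plate reaches 27 mm behind to 83 mm ahead of this point.
- bracket_hole (a point): Centre of the keyhole's round entry hole (22 mm across, takes the screw head), at the plate's underside, 40 mm ahead of the handle's middle in x. Axes as the bracket's.
- bracket_slot_end (a point): Where the screw's shank axis stands when the bracket is fully home: in the 11 mm wide slot at its blind end, at the plate's underside, 24.5 mm ahead of the hole's centre in x. The shank then touches the slot's end; the plate's top edge is 18.5 mm further on. Axes as the bracket's.
- plain_handle (a point): Look-alike plate, same size and handle, with only a small plain square hole (11 mm) that the head cannot pass. Leave it. Point: as for the bracket, middle of its handle.
- rule_mid (a point): Bystander: short aluminium rule 150 x 20 x 4 mm, lying along x of its own. Point: its centre.
- tape_mid (a point): Bystander: roll of tape, 70 mm across, 24 mm high, lying flat. Point: its centre.
- jar_mid (a point): Bystander: small grey jar, 56 mm across, 70 mm high. Point: its centre.
- driver: Bystander: green-handled screwdriver lying on the bench. Origin: on its underside.
- wrench: Bystander: steel open-ended wrench lying on the bench behind the stand. Origin: on its underside.
Things that resemble listed ones, but are neither listed nor needed, are in the scene too. What is shaped like the part that bears bracket_handle but purple is not meant.

How it is judged:
By the outcome, as a careful person would: the job done as asked, in the order asked, and still so for the second after the job is handed in, with the robot touching nothing.
It also fails if it takes over 46 s, if anything falls off the work surface, if the arm or the gripper's body presses on something with over 40 N, if the wrist force passes 120 N, or if a joint passes its speed limit or range.

### The arm

A 6-joint arm with a two-finger parallel gripper is mounted at the origin on the work surface. World frame = base frame: x ahead of the robot, y to its left, z up, the work surface at z = 0. Lengths are in m, angles in rad, forces in N, time in s.
With the tool pointing down it reaches from about 0.425 to 0.95 m from the base axis. Payload 3.5 kg.
Tool frame: the origin (TCP) lies midway between the tips of the shut fingers; the grasp point (between the pads) lies 19 mm behind it; z points along the fingers, y is the line along which they close (so a half turn about z gives the same grasp; the last joint's range is limited). The gripper opens to 85 mm and grips with 20 to 120 N. Pads are 22 mm wide; open, the fingers measure 114 mm over their backs; the gripper's body (76 mm by 85 mm) begins 54 mm behind the grasp point. The pads swing forward as they close: fully open they stand 13 mm farther back than shut.
Start: joints at [-1.421, 0.286, 1.577, -0, 1.279, -0.15], TCP at [0.199, -0.645, 0.231] pointing down, gripper open.
Joint ranges: [-2.77, 2.77], [-0.9, 2.22], [0.21, 2.48], [-1.53, 4.67], [0.24, 2.81], [-2.84, 2.84]. Speed limits (rad/s): [2.79, 2.79, 3.14, 3.14, 3.14, 3.14].

### API

Orientations are given as a unit quaternion [x, y, z, w].
In Python, from plant import ctrl, cams, order gives the robot as it stands.
- The arm moves only by the tool move_arm, never from a script. Its argument "plan" is one flat list of numbers, 7 for each row, row after row: the shift along the world's x, y, z in mm, then the turn, a rotation vector about the world's x, y, z in degrees, then the finger opening in mm, from 0 to 85.4. A call has 1 to 12 rows; each row shifts and turns the commanded pose from where the row before left it; what a row does not reach is not made up. A row lasts 1/10 s, in which the tool goes at most 50 mm and 8.59 degrees, less where a joint would pass 70% of its speed; a pose out of reach is approached as far as the arm can. A call is refused whole if a number of a shift passes 50 or a number of a turn 8.59, either way. A call with a gripper value outside its range is refused whole. The fingers move at their own pace and stop on an object; "newtons" is the grip in N (left out, the last holds). Time passes only in rows, so rows that do not move let the fingers close. It gives the time, the measured TCP pose, the force, the opening and the grip force at its end, in the units of the state.
- ctrl.get_state(): the state, without advancing time (a new reading comes with each control period).
- cams.read_camera(name): name is "scene" or "side" or "wrist"; returns a dict with "color" (400x640x3 uint8, red, green, blue), "fov_y" (degrees; the focal length in pixels is half the picture's height over the tangent of half this angle, whatever the lens; pixels are square), "cx", "cy" (the principal point, pixels), "origin" and "orientation" of the camera in the world; the wrist camera has in their place "T_tool_cam" (4x4, takes a point from camera to tool coordinates, whose origin is the TCP and whose axes are the flange's). Camera axes: x right, y up, looking along -z (the intrinsics and any distortion apply to the point x, -y, -z); pixel columns grow to the right and rows downward; lengths in m; the calibration is good to about 2 mm. A picture is of the moment at which its call begins: read the wrist's pose just before it. There is no depth.
- order.sign_off(): hands the job in; it is judged then, once.
The state is a dict: "time": time; "qpos": joint angles; "dq": joint speeds; "joint_efforts": joint torques, N m; "eef_pos": TCP position; "tcp_rot": TCP orientation; "contact_force": force on the tool from outside, world axes, zero at the start; "wrist_torque": the same for the moment, N m; "opening": opening from 0.0 (shut) to 1.0 (fully open); "finger_force": force on a finger pad.
Only numpy, scipy, OpenCV 4.12 (cv2) and the standard library are available. Lean on these libraries where they do the work, as an engineer would, in place of code of your own. Each camera call takes 0.05 s, during which the arm holds its last target. There are 200 camera calls.

## Working session

There is one attempt and no reset: what is moved stays moved. The work goes in short steps, Python scripts to look and compute and a tool call to move; the robot and the scene stay as the last step left them, time stands still between calls to the robot, and variables do not carry over. Pictures are saved under pics/ and viewed, at most 12 in all, crops included, and the job is handed in when it is done.

Besides the shell and the picture viewer there is one more tool, called after "Call:" by a JSON object that holds its "name" and its "arguments". move_arm: Moves the arm, as the interface text tells. Its arguments: {"type":"object","properties":{"plan":{"type":"array","items":{"type":"number"}},"newtons":{"type":"number"}},"required":["plan"]}

```bash
mkdir -p pics; ls
cat > h.py <<'E'
import numpy as np, cv2
from scipy.spatial.transform import Rotation as R
from plant import ctrl, cams, order
def grab(n,f=None):
    s=ctrl.get_state(); c=cams.read_camera(n)
    if n=="wrist":
        T=np.eye(4); T[:3,:3]=R.from_quat(s["tcp_rot"]).as_matrix(); T[:3,3]=s["eef_pos"]
        c["T"]=T@np.array(c["T_tool_cam"])
    else:
        T=np.eye(4); T[:3,:3]=R.from_quat(c["orientation"]).as_matrix(); T[:3,3]=c["origin"]; c["T"]=T
    c["f"]=200/np.tan(np.radians(c["fov_y"]/2))
    if f: cv2.imwrite(f,c["color"][:,:,::-1])
    return c
def ray(c,u,v):
    d=np.array([(u-c["cx"])/c["f"],-(v-c["cy"])/c["f"],-1.])
    return c["T"][:3,3],c["T"][:3,:3]@d
def onz(c,u,v,z):
    o,d=ray(c,u,v); return o+d*(z-o[2])/d[2]
def onplane(c,u,v,p,n):
    o,d=ray(c,u,v); return o+d*(np.dot(p-o,n)/np.dot(d,n))
def proj(c,P):
    q=c["T"][:3,:3].T@(np.array(P)-c["T"][:3,3]); return c["cx"]-c["f"]*q[0]/q[2], c["cy"]+c["f"]*q[1]/q[2]
E
python3 - <<'E'
from h import *
a=grab("scene","pics/s1.png");b=grab("side","pics/d1.png")
for c in(a,b): print({k:v for k,v in c.items() if k not in("color",)})
print(ctrl.get_state())
E
```

```text
pics
{'fov_y': 57.51149412860815, 'cx': 316.02507378478117, 'cy': 200.30809783619915, 'origin': array([1.12879667, 0.23572706, 1.07424253]), 'orientation': array([0.15799119, 0.229086  , 0.80171958, 0.52896512]), 'T': array([[-0.39046938, -0.77577624,  0.49568628,  1.12879667],
       [ 0.92055053, -0.33543102,  0.20018181,  0.23572706],
       [ 0.01097226,  0.53446913,  0.84511677,  1.07424253],
       [ 0.        ,  0.        ,  0.        ,  1.        ]]), 'f': np.float64(364.46516463150897)}
{'fov_y': 54.43737035514404, 'cx': 317.97435951100624, 'cy': 204.57933910243582, 'origin': array([ 0.56617973, -0.68041891,  0.83174405]), 'orientation': array([ 0.36745727, -0.00551509, -0.00630463,  0.93000268]), 'T': array([[ 0.99985967,  0.00767353, -0.01489147,  0.56617973],
       [-0.01577977,  0.72987082, -0.68340295, -0.68041891],
       [ 0.00562473,  0.68354203,  0.72988948,  0.83174405],
       [ 0.        ,  0.        ,  0.        ,  1.        ]]), 'f': np.float64(388.845943127318)}
{'time': 0.1, 'qpos': array([-1.42099142e+00,  2.87122053e-01,  1.57802450e+00, -3.31727421e-05,
        1.27859620e+00, -1.50018709e-01]), 'dq': array([ 0.00094509, -0.00029829, -0.00284572, -0.00031782,  0.00145128,
       -0.00092461]), 'joint_efforts': array([ 4.84019492e-04, -4.07298696e+01, -2.93698043e+01, -1.70020699e-04,
        3.34567791e-03, -1.27656170e-05]), 'eef_pos': array([ 0.19928173, -0.64429353,  0.23005881]), 'tcp_rot': array([ 9.88782965e-01,  1.49355587e-01, -1.57632476e-05, -1.07505283e-03]), 'contact_force': array([ 1.13863968, -0.01291843, -0.67312378]), 'wrist_torque': array([-0.04289367, -0.0005183 ,  0.05371442]), 'finger_force': 0.0, 'opening': 0.9952007587861401}
```

View pics/s1.png

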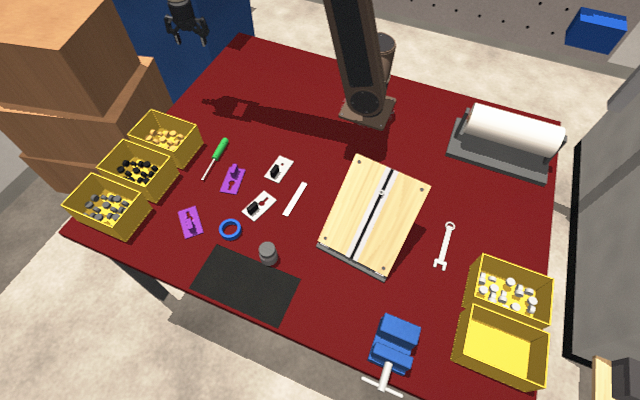

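View pics/d1.png

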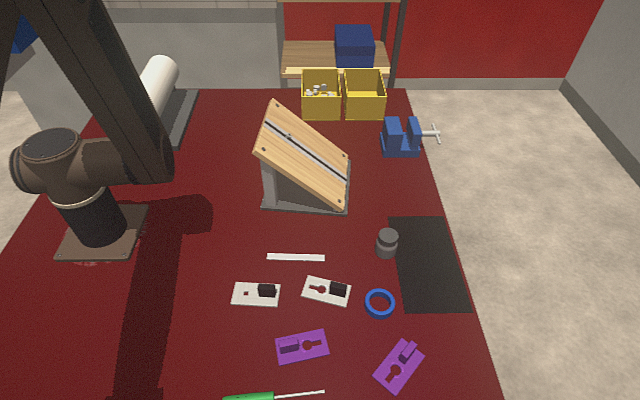

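Side view: keyhole plate at (326,290), plain square-hole plate at (256,294), and purple look-alikes at (302,347) and (399,366). The scene view shows the same plates at (259,206), (279,168), (233,179) and (190,222). The only white one with a keyhole is side (326,290). The board is high on the robot's side, and the screw is near side (288,134).

Run:
```python
from h import *
a=cv2.imread("pics/s1.png");b=cv2.imread("pics/d1.png")
r=lambda i,x,y,w,h,k:cv2.resize(i[y:y+h,x:x+w],(w*k,h*k),interpolation=cv2.INTER_CUBIC)
p=np.vstack([np.hstack([r(b,290,265,80,55,5),r(a,230,180,80,55,5)]),np.hstack([r(b,240,90,133,108,3),r(a,310,150,133,108,3)])[:,:798].copy() if 0 else cv2.resize(np.hstack([r(b,240,90,133,108,3),r(a,310,150,133,108,3)]),(800,325))])
cv2.imwrite("pics/c1.png",p)
A=grab("scene");B=grab("side")
for n,c,x0,y0,x1,y1 in(("scene",A,225,150,310,235),("side",B,225,240,360,315)):
    im=c["color"].astype(int); m=((im.min(2)>150)&(im.max(2)-im.min(2)<40)).astype(np.uint8)
    mm=np.zeros_like(m);mm[y0:y1,x0:x1]=m[y0:y1,x0:x1]
    for k in cv2.findContours(mm,cv2.RETR_EXTERNAL,cv2.CHAIN_APPROX_NONE)[0]:
        if cv2.contourArea(k)<60: continue
        q=cv2.boxPoints(cv2.minAreaRect(k)); h=cv2.approxPolyDP(cv2.convexHull(k),4,True)[:,0]
        print(n,cv2.contourArea(k),h.tolist(),[onz(c,u,v,.005)[:2].round(3).tolist() for u,v in h])
```

```text
scene 454.5 [[264, 191], [275, 200], [253, 220], [242, 210]] [[0.539, -0.201], [0.557, -0.149], [0.657, -0.181], [0.638, -0.234]]
scene 181.0 [[306, 183], [288, 215], [282, 214]] [[0.448, -0.079], [0.593, -0.082], [0.598, -0.102]]
scene 370.0 [[281, 156], [292, 163], [277, 182], [264, 176]] [[0.373, -0.215], [0.386, -0.163], [0.486, -0.176], [0.481, -0.231]]
side 701.5 [[235, 283], [279, 284], [276, 306], [231, 303]] [[0.376, -0.167], [0.484, -0.171], [0.48, -0.23], [0.374, -0.221]]
side 689.0 [[308, 275], [350, 285], [345, 306], [301, 295]] [[0.554, -0.146], [0.657, -0.176], [0.641, -0.232], [0.538, -0.202]]
side 306.0 [[267, 253], [317, 254], [324, 260], [270, 259]] [[0.447, -0.078], [0.578, -0.083], [0.595, -0.102], [0.457, -0.097]]
```

View pics/c1.png

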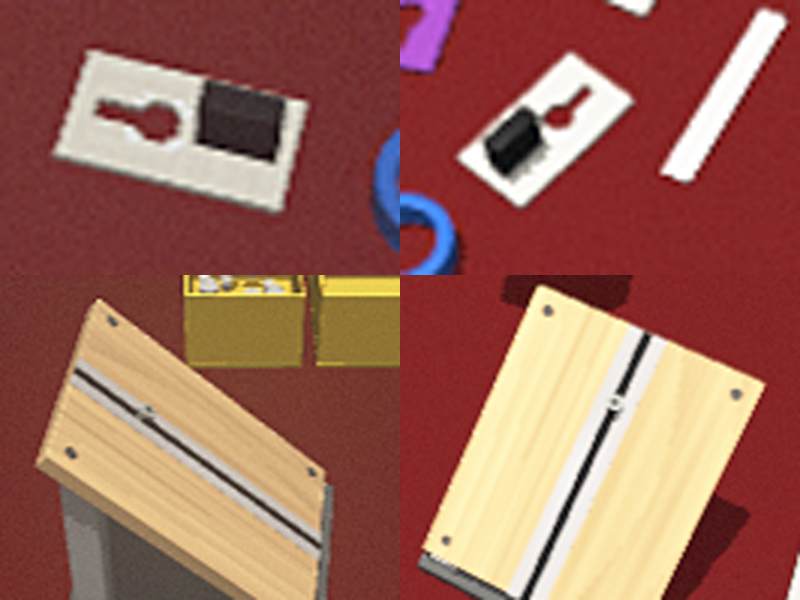

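Crop confirms the choice: the white plate at side (326,290) has a round hole and slot, with the slot pointing to world -x. The screw head is at side (289,136) and scene (382,193).

```bash
cat >> h.py <<'E'
def tri(l):
    A=np.zeros((3,3));b=np.zeros(3)
    for c,u,v in l:
        o,d=ray(c,u,v);d=d/np.linalg.norm(d);M=np.eye(3)-np.outer(d,d);A+=M;b+=M@o
    P=np.linalg.solve(A,b); return P,[np.subtract(proj(c,P),(u,v)).round(1) for c,u,v in l]
E
python3 - <<'E'
from h import *
A=grab("scene");B=grab("side")
P={}
for n,s,d in(("TF",(431.7,186),(272.7,98.3)),("TN",(356.7,153.3),(252.7,152.7)),("screw",(381.7,192.7),(289,136)),
 ("gTop",(310+(650-400)/3,150+(335-275)/3),(240+75/3,90+(372-275)/3)),("holeTN",(310+148/3,150+36/3),(240+70/3,90+178/3)),("holeTF",(310+336/3,150+119/3),(240+112/3,90+46/3)),):
    P[n],e=tri([(A,*s),(B,*d)]); print(n,P[n].round(4),e)
# lower corner: scene BN and side BF
w=P["TF"]-P["TN"];print(np.linalg.norm(w),np.degrees(np.arctan2(w[1],w[0])))
zl=.03; zt=.03+.3*np.sin(np.radians(40)); print("ztop",zt)
for nm,u,v in(("BN",317.3,242.3),): print(nm,onz(A,u,v,zl))
print("BF",onz(B,348.3,160,zl))
for nm,c,u,v in(("TF",A,431.7,186),("TN",A,356.7,153.3),("TF",B,272.7,98.3),("TN",B,252.7,152.7)): print(nm,onz(c,u,v,zt))
E
```

```text
TF [0.4532 0.3174 0.2195] [array([-0.3,  0.3]), array([-0.3, -0.3])]
TN [0.4184 0.0791 0.2122] [array([-0.1,  0.2]), array([-0.2, -0.2])]
screw [0.5032 0.191  0.179 ] [array([-0.2,  0.2]), array([-0.2, -0.2])]
gTop [0.4401 0.2003 0.2179] [array([-0.2,  0.2]), array([-0.2, -0.2])]
holeTN [0.4433 0.097  0.208 ] [array([-0.1,  0.1]), array([-0.1, -0.1])]
holeTF [0.4677 0.296  0.209 ] [array([-0.1,  0.1]), array([-0.1, -0.1])]
0.24095887411335182 81.70351524793519
ztop 0.22283628290596177
BN [0.65926161 0.05338786 0.03      ]
BF [0.68162189 0.26264317 0.03      ]
TF [0.45436554 0.31749742 0.22283628]
TN [0.42640648 0.08113598 0.22283628]
TF [0.45483139 0.31038385 0.22283628]
TN [0.42155039 0.06537482 0.22283628]
```

Call:
{"name": "move_arm", "arguments": {"plan": [36,37,-3,0,0,-2.85,85,36,37,-3,0,0,-2.85,85,36,37,-3,0,0,-2.85,85,36,37,-3,0,0,-2.85,85,36,37,-3,0,0,-2.85,85,36,37,-3,0,0,-2.85,85,36,37,-3,0,0,-2.85,85,36,37,-3,0,0,-2.85,85,36,37,-3,0,0,-2.85,85,36,37,-3,0,0,-2.85,85,36,37,-3,0,0,-2.85,85,20,37,-3,0,0,-2.85,85]}}

```text
time: 1.5
eef_pos: [0.6042, -0.2126, 0.1964]
tcp_rot: [0.989, -0.149, 0.001, 0.0]
contact_force: [0.2, -0.3, 0.3]
opening: 0.998
finger_force: 0.0
```

Run:
```python
from h import *
c=grab("wrist","pics/w1.png");print(c["T"].round(3).tolist(),c["f"],c["cx"],c["cy"],c["T_tool_cam"]);s=ctrl.get_state();print(s["eef_pos"],s["qpos"],R.from_quat(s["tcp_rot"]).as_matrix())
```

```text
[[-0.295, 0.903, 0.313, 0.685], [-0.956, -0.279, -0.096, -0.238], [0.0, -0.328, 0.945, 0.339], [0.0, 0.0, 0.0, 1.0]] 340.350093789582 322.30504763299314 202.23619140054757 [[-7.94477514e-04  9.44305908e-01  3.29067958e-01  8.51267764e-02]
 [ 9.99999647e-01  8.40210905e-04  3.22459724e-06 -9.32207257e-08]
 [-2.73441480e-04  3.29067844e-01 -9.44306242e-01 -1.42172301e-01]
 [ 0.00000000e+00  0.00000000e+00  0.00000000e+00  1.00000000e+00]]
[ 0.60563246 -0.20672418  0.19563605] [-0.48910988  0.24026244  1.69941517  0.00500615  1.20282502  1.37573075] [[ 9.56555460e-01 -2.91547090e-01  1.39507006e-03]
 [-2.91550427e-01 -9.56544644e-01  4.54890710e-03]
 [ 8.22617093e-06 -4.75801520e-03 -9.99988681e-01]]
```

View pics/w1.png

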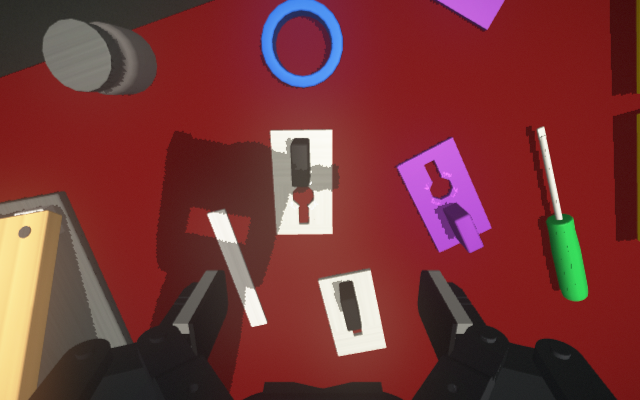

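Wrist view shows the keyhole bracket at (302,182) with its hole at (304,198), slot pointing down the image, and handle at (300,162). The plain plate is at (352,312).

Run:
```python
from h import *
c=grab("wrist");im=c["color"].astype(int)
L=[("c",270.5,130),("c",332,129.5),("c",333,234),("c",277,234.5),("hole",304,198),("slot",304,222)]
for n,u,v in L: print(n,onz(c,u,v,.005).round(4))
# handle dark blob, hole red
sub=im[125:240,262:340]; m=((sub.max(2)<75)&(sub.max(2)-sub.min(2)<18)).astype(np.uint8)
n,l,s,ce=cv2.connectedComponentsWithStats(m)
for i in range(1,n):
    if s[i,4]>30: print(s[i],ce[i]+[262,125])
```

```text
c [ 0.6615 -0.1706  0.005 ]
c [ 0.6447 -0.2275  0.005 ]
c [ 0.5386 -0.1973  0.005 ]
c [ 0.5555 -0.1397  0.005 ]
hole [ 0.5863 -0.1802  0.005 ]
slot [ 0.5609 -0.1719  0.005 ]
[ 36  13  18  12 103] [307.65048544 141.08737864]
[ 37  43  17  18 248] [306.98387097 177.01209677]
```

```bash
cat >> h.py <<'E'
def plates(c,amin=1500):
    im=c["color"]; hsv=cv2.cvtColor(im,cv2.COLOR_RGB2HSV); m=((hsv[...,1]<90)&(hsv[...,2]>60)).astype(np.uint8)
    m=cv2.morphologyEx(m,cv2.MORPH_CLOSE,np.ones((3,3)))
    out=[]
    for k in cv2.findContours(m,cv2.RETR_EXTERNAL,cv2.CHAIN_APPROX_NONE)[0]:
        if cv2.contourArea(k)<amin: continue
        h=cv2.approxPolyDP(cv2.convexHull(k),6,True)[:,0]; out.append((cv2.contourArea(k),h))
    return out
E
python3 - <<'E'
from h import *
c=grab("wrist","pics/w2.png");print(ctrl.get_state()["eef_pos"])
for a,h in plates(c):
    if len(h)==4 and a<12000:
        P=np.array([onz(c,u,v,.005)[:2] for u,v in h]);print(a,h.tolist(),P.round(4).tolist(),P.mean(0))
E
```

```text
[ 0.60304918 -0.21188857  0.19586898]
4104.5 [[371, 268], [387, 347], [339, 355], [320, 278]] [[0.4848, -0.2297], [0.3732, -0.2218], [0.3782, -0.1626], [0.4888, -0.1718]] [ 0.4312458  -0.19649653]
2143.5 [[211, 210], [228, 208], [268, 322], [252, 324]] [[0.5996, -0.0864], [0.5966, -0.1043], [0.4494, -0.0956], [0.4521, -0.0765]] [ 0.5244303  -0.09071494]
8183.5 [[65, 189], [128, 343], [39, 384], [0, 200]] [[0.6639, 0.0477], [0.4691, 0.0774], [0.4432, 0.2166], [0.6727, 0.1185]] [0.56225088 0.11503924]
6176.5 [[335, 128], [334, 232], [278, 232], [273, 129]] [[0.6434, -0.2338], [0.5386, -0.2025], [0.5558, -0.1452], [0.6596, -0.1763]] [ 0.59933443 -0.1894595 ]
```

Run:
```python
from h import *
for i in range(4):
    cams.read_camera("side"); s=ctrl.get_state(); print(s["time"],s["eef_pos"].round(4),s["qpos"].round(4),s["dq"].round(3))
```

```text
1.7 [ 0.6025 -0.2135  0.1961] [-4.9880e-01  2.3840e-01  1.7007e+00 -6.0000e-04  1.2030e+00  1.3666e+00] [-0.044 -0.008 -0.    -0.004 -0.    -0.001]
1.75 [ 0.6021 -0.2146  0.1963] [-5.0070e-01  2.3800e-01  1.7008e+00 -6.0000e-04  1.2030e+00  1.3666e+00] [-0.027 -0.006  0.     0.002 -0.001  0.003]
1.8 [ 0.6018 -0.2152  0.1965] [-5.0180e-01  2.3780e-01  1.7008e+00 -5.0000e-04  1.2029e+00  1.3668e+00] [-0.018 -0.003  0.     0.002 -0.     0.004]
1.85 [ 0.6017 -0.2156  0.1966] [-5.0250e-01  2.3760e-01  1.7007e+00 -4.0000e-04  1.2030e+00  1.3669e+00] [-0.01  -0.002  0.001  0.001  0.002  0.004]
```

Call:
{"name": "move_arm", "arguments": {"plan": [12,9,-20,0,0,0.3,50,12.5,9.5,-30,0,0,0,50,0,0,-40,0,0,0,50,0,0,-40,0,0,0,50,0,0,-20,0,0,0,50,0,0,0,0,0,0,50,0,0,0,0,0,0,50,0,0,0,0,0,0,50]}}

```text
time: 2.65
eef_pos: [0.6281, -0.1974, 0.0491]
tcp_rot: [0.989, -0.146, 0.002, 0.001]
contact_force: [-0.0, -0.5, 0.3]
opening: 0.585
finger_force: 0.0
```

Run:
```python
from h import *
s=ctrl.get_state();print(s["eef_pos"],s["dq"].round(3))
c=grab("wrist","pics/w3.png")
for p in((.6261,-.1975,.041),):
    for dx in(-.02,.02):
        for dy in(-.008,.008):
            x=np.array([-.958,.2865,0]);y=np.array([-.2865,-.958,0]);print(np.round(proj(c,np.array(p)+dx*x+dy*y)))
```

```text
[ 0.62812591 -0.19735007  0.0490577 ] [ 0.008 -0.011 -0.006 -0.    -0.001  0.   ]
[307. 231.]
[340. 231.]
[308. 302.]
[339. 302.]
```

View pics/w3.png

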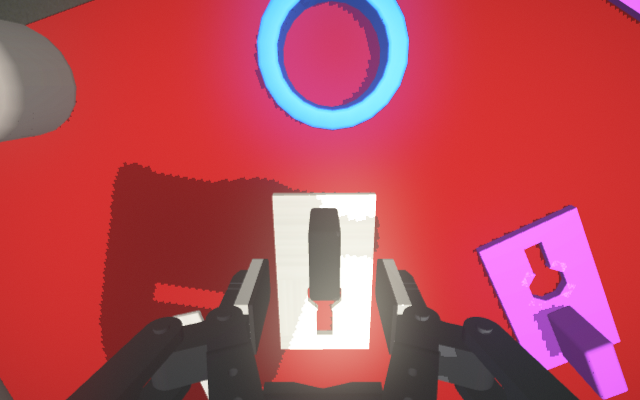

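Handle top (309–340, 213–300) is centred between the pads, as predicted.

Call:
{"name": "move_arm", "arguments": {"plan": [-1,0,-20,0,0,0,50,-1,0,-19,0,0,0,50,0,0,0,0,0,0,50,0,0,0,0,0,0,50,0,0,0,0,0,0,0,0,0,0,0,0,0,0,0,0,0,0,0,0,0,0,0,0,0,0,0,0,0,0,0,0,0,0,0,0,0,0,0,0,0,0,0,0,0,0,0,0,0], "newtons": 70}}

```text
time: 3.8
eef_pos: [0.626, -0.1966, 0.0093]
tcp_rot: [0.989, -0.145, 0.001, 0.001]
contact_force: [-0.1, -0.1, 5.8]
opening: 0.177
finger_force: 69.5
```

Call:
{"name": "move_arm", "arguments": {"plan": [0,0,20,0,0,0,0,0,0,40,0,0,0,0,0,0,45,0,0,0,0,0,0,45,0,0,0,0,-19,25,45,0,0,1,0,-19,40,45,0,0,1,0,-19,40,45,0,0,1,0,-19,40,45,0,0,1,0,-19,40,20,0,0,1,0,-19,40,0,0,0,1,0,-19,40,0,0,0,1,0,-19,40,0,0,0,1,0]}}

```text
time: 5.0
eef_pos: [0.4846, 0.0835, 0.3238]
tcp_rot: [0.997, -0.076, -0.001, -0.0]
contact_force: [0.8, 0.7, -3.6]
opening: 0.177
finger_force: 68.5
```

Call:
{"name": "move_arm", "arguments": {"plan": [-15,40,0,0,0,0.5,0,-9,40,0,0,0,0,0,-6,30,0,0,0,0,0,0,0,0,0,0,0,0,0,0,0,0,0,0,0,0,0,0,0,0,0,0,0,0,0,0,0,0,0]}}

```text
time: 5.7
eef_pos: [0.4565, 0.191, 0.3248]
tcp_rot: [0.997, -0.073, -0.0, 0.0]
contact_force: [-0.1, 0.3, -3.3]
opening: 0.174
finger_force: 69.0
```

Run:
```python
from h import *
s=ctrl.get_state();print(s["time"],s["eef_pos"],s["qpos"].round(3),s["dq"].round(3),s["finger_force"])
c=grab("wrist","pics/w4.png")
```

```text
5.7 [0.45647531 0.19100943 0.32481915] [ 0.191 -0.179  1.893 -0.     1.429  1.907] [-0.002 -0.002 -0.004 -0.002  0.003  0.003] 68.96460771560669
```

View pics/w4.png

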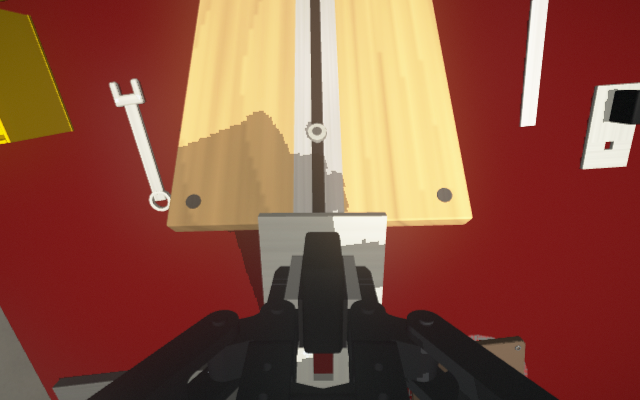

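Wrist view: screw head at (316.5,132), groove running from (317,0) to (318,210). Upper face corners are at (168,226) and (471,218), corner screws at (193,201) and (444,195).

Run:
```python
from h import *
c=grab("wrist")
s=ctrl.get_state()
zt=.03+.3*np.sin(np.radians(40))
TF,TN=[onz(c,u,v,zt) for u,v in((168,226),(471,218))]
print(TF,TN,np.linalg.norm(TF-TN))
y=TF-TN; a=np.arctan2(y[1],y[0]); print("yaw down",np.degrees(a)-90)
for uv in((193,201),(444,195)): print(onz(c,*uv,.211))
h=[onz(c,*uv,.211)[:2] for uv in((193,201),(444,195))]; d=h[0]-h[1]; print(np.degrees(np.arctan2(d[1],d[0]))-90)
th=a-np.pi/2; dn=np.array([np.cos(th),np.sin(th),0]);al=np.radians(40)
n=np.sin(al)*dn+np.cos(al)*np.array([0,0,1]); p=(TF+TN)/2
g=[onplane(c,u,v,p,n) for u,v in((317,0),(318,208))]; e=g[0]-g[1];print("groove",g,np.degrees(np.arctan2(e[1],e[0])),"slope",np.degrees(np.arcsin(-e[2]/np.linalg.norm(e))))
H=onplane(c,316.5,132,p+.013*n,n); print("head top",H,"along from top edge",np.linalg.norm(np.cross(H-.013*n-TN,(TF-TN)/np.linalg.norm(TF-TN))))
x=-np.cos(al)*dn+np.array([0,0,np.sin(al)])
print("up",150-np.dot(p-(H-.013*n),x)*1000)
A=grab("scene");B=grab("side");print([np.round(proj(A,H),1),np.round(proj(B,H),1)])
print(c["T"].round(4).tolist())
# bracket features
q=s["tcp_rot"];M=R.from_quat(q).as_matrix();print(M.round(4).tolist())
zb=s["eef_pos"][2]-.009
for uv in((260,214),(385,213)): print("br tail",onz(c,*uv,zb+.005))
```

```text
[0.45458823 0.31273561 0.22283628] [0.42695014 0.07916525 0.22283628] 0.23519987244230436
yaw down -6.748359190381365
[0.4684056  0.29321899 0.211     ]
[0.4443423  0.09542429 0.211     ]
-6.93639998931404
groove [array([0.621342  , 0.17211691, 0.07001742]), array([0.44963207, 0.19540894, 0.21539757])] -7.724880555833351 slope 39.99590222712647
head top [0.50448623 0.18868032 0.18599519] along from top edge 0.07280735744822782
up 77.19264255177215
[array([381. , 191.7]), array([289.1, 134.3])]
[[-0.1455, 0.934, 0.3262, 0.5409], [-0.9894, -0.1376, -0.0474, 0.1787], [0.0006, -0.3296, 0.9441, 0.4671], [0.0, 0.0, 0.0, 1.0]]
[[0.9895, -0.1447, -0.0004], [-0.1447, -0.9895, -0.0002], [-0.0003, 0.0002, -1.0]]
br tail [0.48893421 0.21521865 0.32112284]
br tail [0.48104717 0.15831475 0.32112284]
```

Run:
```python
from h import *
c=grab("wrist");A=grab("scene");B=grab("side")
print(tri([(c,316.5,132),(A,381.7,192.7),(B,289,136)]))
# four corner screws & corners in scene/wrist/side
print(tri([(c,168,226),(A,431.7,186),(B,272.7,98.3)]));print(tri([(c,471,218),(A,356.7,153.3),(B,252.7,152.7)]))
print(tri([(c,193,201),(A,422,189.7),(B,277.3,105.3)]));print(tri([(c,444,195),(A,359.3,162),(B,263.3,149.3)]))
r=lambda i,x,y,w,h,k:cv2.resize(i[y:y+h,x:x+w,::-1],(w*k,h*k),interpolation=cv2.INTER_CUBIC)
cv2.imwrite("pics/c2.png",np.hstack([r(A["color"],366,177,33,33,8),r(B["color"],273,119,33,33,8),r(c["color"],300,115,33,33,8)]))
```

```text
(array([0.50345427, 0.19021009, 0.17945964]), [array([-1. ,  0.4]), array([-0.4,  0.1]), array([-0.1, -0.1])])
(array([0.45312689, 0.31661636, 0.21930111]), [array([-1.7,  0.3]), array([-0.5,  0.3]), array([-0.4, -0.1])])
(array([0.42036106, 0.07733647, 0.21364833]), [array([-2.1,  2.9]), array([-0.8,  0.1]), array([ 0.4, -0.2])])
(array([0.46766154, 0.29551216, 0.2089545 ]), [array([-1. ,  0.2]), array([-0.3,  0. ]), array([-0.1,  0. ])])
(array([0.44362053, 0.09603093, 0.20888596]), [array([-1.3,  0.1]), array([-0.3, -0.1]), array([-0. , -0.1])])
```

View pics/c2.png

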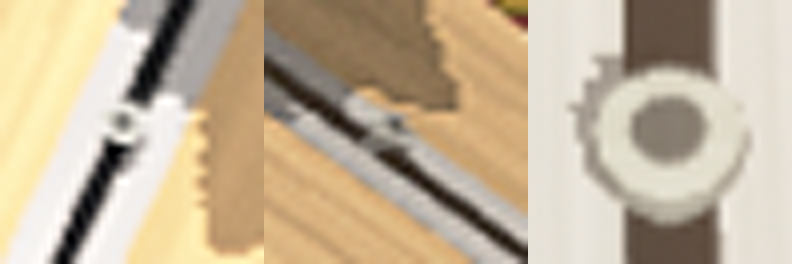

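```bash
cat >> h.py <<'E'
al=np.radians(40);th=np.radians(-6.95)
dn=np.array([np.cos(th),np.sin(th),0]);Z=np.array([0,0,1.])
n=np.sin(al)*dn+np.cos(al)*Z; ds=np.cos(al)*dn-np.sin(al)*Z; yb=np.cross(n,-ds)
top=np.array([.4556,.1958,.2097])
E
python3 - <<'E'
from h import *
c=grab("wrist")
H=onplane(c,317.4,131.6,top+.013*n,n);foot=H-.013*n
print(H,"up",130+np.dot(foot-top,-ds)*1000,"y",np.dot(foot-top,yb)*1000,"yb",yb)
E_=ctrl.get_state()["eef_pos"]
for hh in(.06,.025,.0):
    P=foot+hh*n+.040*ds+.0093*n; print(hh,P.round(4),((P-E_)*1000).round(1))
print(n*1000,ds*1000)
E
```

```text
[0.50451993 0.18872589 0.18520496] up 76.39968511467279 y 1.102669005863239 yb [-0.12100314 -0.99265212  0.        ]
0.06 [0.5709 0.1806 0.2026] [ 114.5  -11.1 -122.8]
0.025 [0.5485 0.1834 0.1758] [  92.1   -8.4 -149.6]
0.0 [0.5326 0.1853 0.1567] [  76.2   -6.5 -168.7]
[638.06448652 -77.77931732 766.04444312] [ 760.41564412  -92.69378085 -642.78760969]
```

Call:
{"name": "move_arm", "arguments": {"plan": [20,-2,0,0,0,1.35,0,20,-2,0,0.6,4.96,0,0,20,-2,0,0.6,4.96,0,0,20,-2,-10,0.6,4.96,0,0,20,-2,-20,0.6,4.96,0,0,14.5,-0.5,-20,0.6,4.96,0,0,0,0,-20,0.6,4.96,0,0,0,0,-20,0.6,4.96,0,0,0,0,-20,0.6,4.96,0,0,0,0,-13,0,0,0,0,0,0,0,0,0,0,0,0,0,0,0,0,0,0]}}

```text
time: 7.3
eef_pos: [0.5711, 0.1817, 0.2034]
tcp_rot: [0.939, -0.056, -0.34, -0.021]
contact_force: [-0.6, 0.7, -3.0]
opening: 0.173
finger_force: 69.1
```

Call:
{"name": "move_arm", "arguments": {"plan": [0,0,0,0,0,0,0,0,0,0,0,0,0,0,0,0,0,0,0,0,0]}}

```text
time: 7.6
eef_pos: [0.5712, 0.1816, 0.2039]
tcp_rot: [0.939, -0.056, -0.34, -0.021]
contact_force: [0.2, 0.3, -2.7]
opening: 0.177
finger_force: 69.1
```

```bash
cat >> h.py <<'E'
footp=np.array([.50452,.18922,.18520])-.013*n
def report():
    s=ctrl.get_state();M=R.from_quat(s["tcp_rot"]).as_matrix()
    Md=np.column_stack([ds,-yb,-n]); Md[:,1]=np.cross(Md[:,2],Md[:,0])
    print("t",s["time"],"tcp",s["eef_pos"].round(4),"rotfix deg",np.degrees(R.from_matrix(Md@M.T).as_rotvec()).round(2),"F",s["contact_force"].round(1),"Fb(up,y,n)",[round(float(s["contact_force"]@v),1) for v in(-ds,yb,n)],"grip",s["finger_force"])
    d=s["eef_pos"]-(footp+.04*ds+.0093*n); print("hole rel screw up,y,n mm",[round(float(d@v)*1000,1) for v in(-ds,yb,n)])
E
python3 - <<'E'
from h import *
report()
c=grab("wrist","pics/w5.png");B=grab("side","pics/d5.png")
r=lambda i,x,y,w,h,k:cv2.resize(i[y:y+h,x:x+w,::-1],(w*k,h*k),interpolation=cv2.INTER_CUBIC)
A=grab("scene")
cv2.imwrite("pics/c5.png",np.hstack([r(B["color"],240,60,130,130,3),r(A["color"],310,110,130,130,3)]))
print(ctrl.get_state()["qpos"])
E
```

```text
t 7.6 tcp [0.5712 0.1816 0.2039] rotfix deg [-0.02  0.21 -0.08] F [ 0.2  0.3 -2.7] Fb(up,y,n) [-1.8, -0.3, -1.9] grip 69.10637855529785
hole rel screw up,y,n mm [0.7, -0.5, 61.2]
[0.08348739 0.51197125 1.44052113 0.13655405 1.87261937 1.76829677]
```

View pics/c5.png

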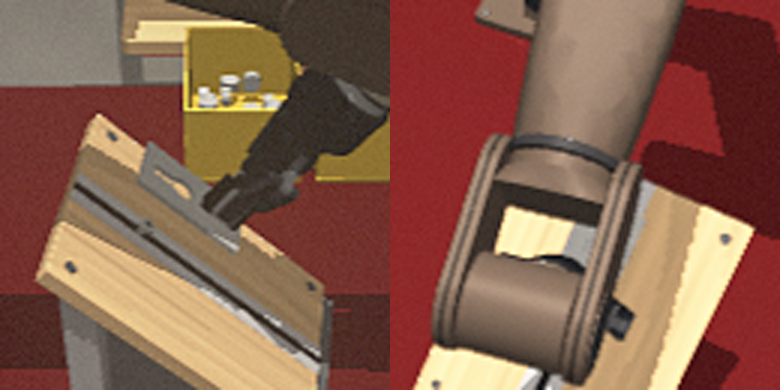

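Side view: the bracket is parallel to the board above the screw. I'll lower it along the board normal.

Call:
{"name": "move_arm", "arguments": {"plan": [-12.3,1.2,-15.6,0,0.2,0,0,-12.8,1.6,-15.3,0,0,0,0,0,0,0,0,0,0,0,0,0,0,0,0,0,0,-3.8,0.5,-4.6,0,0,0,0,-1.9,0.2,-2.3,0,0,0,0,0,0,0,0,0,0,0,0,0,0,0,0,0,0]}}

```text
time: 8.55
eef_pos: [0.5402, 0.185, 0.1647]
tcp_rot: [0.938, -0.056, -0.343, -0.021]
contact_force: [1.2, -0.2, -3.6]
opening: 0.18
finger_force: 69.1
```

Run:
```python
from h import *
report()
```

```text
t 8.55 tcp [0.5402 0.185  0.1647] rotfix deg [-0.02 -0.15 -0.07] F [ 1.2 -0.2 -3.6] Fb(up,y,n) [-3.3, 0.0, -1.9] grip 69.1386365890503
hole rel screw up,y,n mm [-0.7, -0.1, 11.1]
```

Call:
{"name": "move_arm", "arguments": {"plan": [-1.9,0.2,-2.3,0,0,0,0,-1.9,0.2,-2.3,0,0,0,0,0,0,0,0,0,0,0,0,0,0,0,0,0,0]}}

```text
time: 8.95
eef_pos: [0.5361, 0.1854, 0.1598]
tcp_rot: [0.937, -0.056, -0.343, -0.021]
contact_force: [0.1, 0.2, -3.7]
opening: 0.179
finger_force: 69.1
```

Run:
```python
from h import *
report()
```

```text
t 8.95 tcp [0.5361 0.1854 0.1598] rotfix deg [-0.01 -0.19 -0.07] F [ 0.1  0.2 -3.7] Fb(up,y,n) [-2.4, -0.2, -2.8] grip 69.13854718208313
hole rel screw up,y,n mm [-0.7, -0.0, 4.7]
```

Head is passing freely. I'll keep lowering until it touches the face.

Call:
{"name": "move_arm", "arguments": {"plan": [-1.3,0.2,-1.5,0,-0.2,0,0,-0.7,0.1,-0.8,0,0,0,0,0,0,0,0,0,0,0,0,0,0,0,0,0,0]}}

```text
time: 9.35
eef_pos: [0.5342, 0.1857, 0.1576]
tcp_rot: [0.938, -0.056, -0.341, -0.021]
contact_force: [1.2, 0.1, -3.5]
opening: 0.172
finger_force: 69.1
```

Run:
```python
from h import *
report()
```

```text
t 9.35 tcp [0.5342 0.1857 0.1576] rotfix deg [-0.01  0.03 -0.07] F [ 1.2  0.1 -3.5] Fb(up,y,n) [-3.1, -0.3, -1.9] grip 69.13840055465698
hole rel screw up,y,n mm [-0.6, -0.1, 1.8]
```

Call:
{"name": "move_arm", "arguments": {"plan": [-0.7,0.1,-0.8,0,0,0,0,-0.7,0.1,-0.8,0,0,0,0,0,0,0,0,0,0,0,0,0,0,0,0,0,0]}}

```text
time: 9.75
eef_pos: [0.5334, 0.1858, 0.1567]
tcp_rot: [0.938, -0.056, -0.34, -0.021]
contact_force: [2.9, -1.0, -0.5]
opening: 0.176
finger_force: 69.6
```

Run:
```python
from h import *
report()
```

```text
t 9.75 tcp [0.5334 0.1858 0.1567] rotfix deg [-0.01  0.12 -0.07] F [ 2.9 -1.  -0.5] Fb(up,y,n) [-2.6, 0.6, 1.6] grip 69.57148790359497
hole rel screw up,y,n mm [-0.6, -0.1, 0.5]
```

Contact with the face: normal force up about 4 N at roughly 0 mm. Now the slide down the slope.

Call:
{"name": "move_arm", "arguments": {"plan": [2.3,-0.3,-1.9,0,0,0,0,3,-0.4,-2.6,0,0,0,0,3,-0.4,-2.6,0,0,0,0,3,-0.4,-2.6,0,0,0,0,3,-0.4,-2.6,0,0,0,0,0,0,0,0,0,0,0,0,0,0,0,0,0,0]}}

```text
time: 10.45
eef_pos: [0.5481, 0.184, 0.1443]
tcp_rot: [0.938, -0.056, -0.34, -0.021]
contact_force: [3.4, -0.4, 4.1]
opening: 0.175
finger_force: 70.4
```

Run:
```python
from h import *
report()
```

```text
t 10.45 tcp [0.5481 0.184  0.1443] rotfix deg [-0.03  0.14 -0.06] F [ 3.4 -0.4  4.1] Fb(up,y,n) [-0.0, 0.0, 5.4] grip 70.40187120437622
hole rel screw up,y,n mm [-19.9, -0.0, 0.5]
```

Call:
{"name": "move_arm", "arguments": {"plan": [1.5,-0.2,-1.3,0,0,0,0,1.1,-0.1,-0.9,0,0,0,0,0.8,-0.1,-0.6,0,0,0,0,0,0,0,0,0,0,0,0,0,0,0,0,0,0]}}

```text
time: 10.95
eef_pos: [0.5509, 0.1836, 0.1419]
tcp_rot: [0.938, -0.056, -0.341, -0.021]
contact_force: [1.5, 0.4, 6.0]
opening: 0.177
finger_force: 70.4
```

Run:
```python
from h import *
report()
```

```text
t 10.95 tcp [0.5509 0.1836 0.1419] rotfix deg [-0.02  0.05 -0.07] F [1.5 0.4 6. ] Fb(up,y,n) [2.7, -0.6, 5.6] grip 70.36402344703674
hole rel screw up,y,n mm [-23.6, -0.0, 0.5]
```

Call:
{"name": "move_arm", "arguments": {"plan": [0.8,-0.1,-0.6,0,0,0,0,0.8,-0.1,-0.6,0,0,0,0,0,0,0,0,0,0,0,0,0,0,0,0,0,0]}}

```text
time: 11.35
eef_pos: [0.5524, 0.1834, 0.1406]
tcp_rot: [0.938, -0.056, -0.341, -0.021]
contact_force: [2.2, 0.4, 6.3]
opening: 0.175
finger_force: 70.4
```

Run:
```python
from h import *
report()
```

```text
t 11.35 tcp [0.5524 0.1834 0.1406] rotfix deg [-0.03  0.04 -0.07] F [2.2 0.4 6.3] Fb(up,y,n) [2.5, -0.7, 6.2] grip 70.41690230369568
hole rel screw up,y,n mm [-25.6, -0.0, 0.5]
```

Call:
{"name": "move_arm", "arguments": {"plan": [0.8,-0.1,-0.6,0,0,0,0,0.8,-0.1,-0.6,0,0,0,0,0,0,0,0,0,0,0,0,0,0,0,0,0,0]}}

```text
time: 11.75
eef_pos: [0.5539, 0.1833, 0.1392]
tcp_rot: [0.938, -0.056, -0.341, -0.021]
contact_force: [1.2, 0.6, 5.4]
opening: 0.177
finger_force: 70.3
```

Run:
```python
from h import *
report()
```

```text
t 11.75 tcp [0.5539 0.1833 0.1392] rotfix deg [-0.02  0.04 -0.07] F [1.2 0.6 5.4] Fb(up,y,n) [2.6, -0.7, 4.9] grip 70.31854391098022
hole rel screw up,y,n mm [-27.7, -0.1, 0.5]
```

Call:
{"name": "move_arm", "arguments": {"plan": [0.8,-0.1,-0.6,0,0,0,0,0.8,-0.1,-0.6,0,0,0,0,0,0,0,0,0,0,0,0,0,0,0,0,0,0]}}

```text
time: 12.15
eef_pos: [0.5544, 0.1832, 0.1389]
tcp_rot: [0.937, -0.056, -0.343, -0.021]
contact_force: [-1.8, -0.6, 10.0]
opening: 0.179
finger_force: 70.4
```

Run:
```python
from h import *
report()
B=grab("side");A=grab("scene");c=grab("wrist")
r=lambda i,x,y,w,h,k:cv2.resize(i[y:y+h,x:x+w,::-1],(w*k,h*k),interpolation=cv2.INTER_CUBIC)
cv2.imwrite("pics/c6.png",np.hstack([r(B["color"],255,95,80,80,6),cv2.resize(c["color"][:,:,::-1],(300,188)) if 0 else r(c["color"],240,220,160,160,3)]))if 0 else cv2.imwrite("pics/c6.png",np.hstack([r(B["color"],260,95,66,80,6),r(c["color"],255,220,66,80,6)]))
```

```text
t 12.15 tcp [0.5544 0.1832 0.1389] rotfix deg [-0.04 -0.2  -0.11] F [-1.8 -0.6 10. ] Fb(up,y,n) [7.7, 0.9, 6.6] grip 70.35623073577881
hole rel screw up,y,n mm [-28.2, -0.0, 0.6]
```

View pics/c6.png

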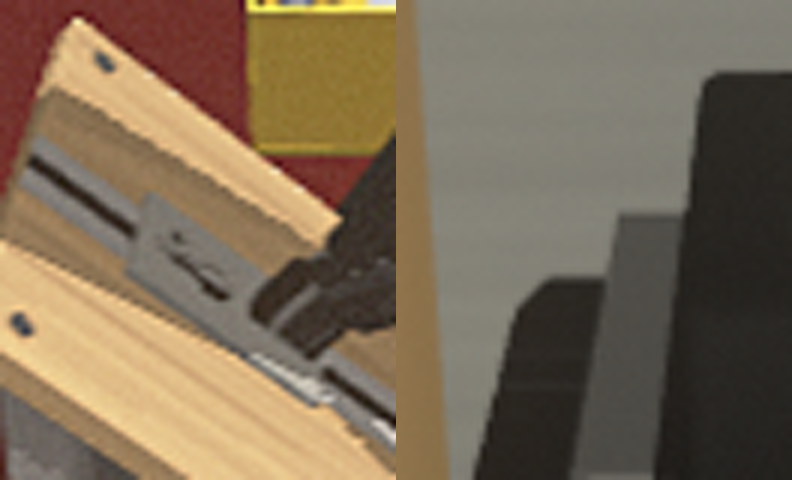

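Side crop: the plate lies flat over the groove with the head at the slot's upper end. The motion stopped and force rose about 5 N, so I'll press a little more to confirm.

Call:
{"name": "move_arm", "arguments": {"plan": [0.8,-0.1,-0.6,0,0,0,0,0.8,-0.1,-0.6,0,0,0,0,0,0,0,0,0,0,0,0,0,0,0,0,0,0]}}

```text
time: 12.7
eef_pos: [0.5546, 0.1832, 0.1389]
tcp_rot: [0.937, -0.056, -0.346, -0.021]
contact_force: [-7.2, 0.0, 12.5]
opening: 0.174
finger_force: 70.3
```

Run:
```python
from h import *
report()
```

```text
t 12.7 tcp [0.5546 0.1832 0.1389] rotfix deg [-0.06 -0.5  -0.16] F [-7.2  0.  12.5] Fb(up,y,n) [13.5, 0.8, 5.0] grip 70.33323168754578
hole rel screw up,y,n mm [-28.5, -0.1, 0.7]
```

Hard stop confirmed. I'll ease the preload, release, and back out along the normal.

Call:
{"name": "move_arm", "arguments": {"plan": [-1.6,0.2,1.2,0,0,0,0,-0.4,0.1,0.3,0,0,0,0,0,0,0,0,0,0,0,0,0,0,0,0,0,20,0,0,0,0,0,0,28,0,0,0,0,0,0,40,0,0,0,0,0,0,45,0,0,0,0,0,0,45,0,0,0,0,0,0,45], "newtons": 20}}

```text
time: 13.6
eef_pos: [0.5549, 0.1831, 0.1375]
tcp_rot: [0.938, -0.056, -0.341, -0.021]
contact_force: [-0.8, -0.5, 0.4]
opening: 0.529
finger_force: 0.0
```

Call:
{"name": "move_arm", "arguments": {"plan": [6.4,-0.8,7.7,0,0,0,45,12.8,-1.6,15.3,0,0,0,45,19,-2.3,23,0,0,0,45,25,-3,30,0,0,0,45,25,-3,30,0,0,0,45,19,-2.3,23,0,0,0,45,0,0,0,0,0,0,45,0,0,0,0,0,0,45,0,0,0,0,0,0,45]}}

```text
time: 14.5
eef_pos: [0.661, 0.1702, 0.2646]
tcp_rot: [0.937, -0.056, -0.343, -0.02]
contact_force: [-1.2, 0.2, -1.0]
opening: 0.528
finger_force: 0.0
```

Run:
```python
from h import *
report()
c=grab("wrist","pics/w7.png")
```

```text
t 14.5 tcp [0.661  0.1702 0.2646] rotfix deg [ 0.   -0.18 -0.09] F [-1.2  0.2 -1. ] Fb(up,y,n) [0.3, -0.1, -1.5] grip 0.0
hole rel screw up,y,n mm [-29.7, -0.1, 165.8]
```

View pics/w7.png

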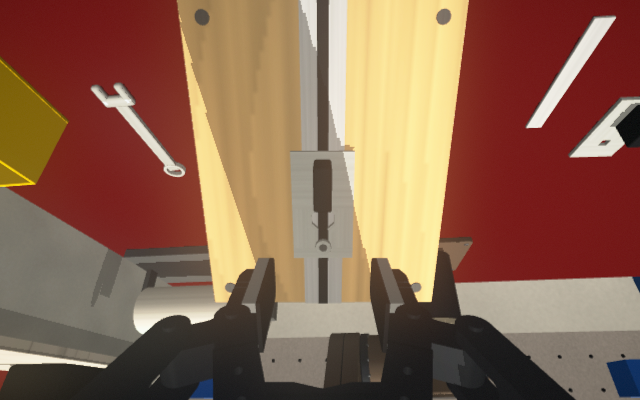

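Wrist view: the bracket hangs straight along the groove, head at (323,246) near the upper slot end, plate from (322,152) to (323,258). Now I'll check the numbers.

Run:
```python
from h import *
c=grab("wrist")
r=lambda v,h:np.dot(onplane(c,322.5,v,top+h*n,n)-top,-ds)*1000
print("head",r(246,.013),"top edge",r(258,.005),"tail",r(151.5,.005))
f=lambda u,v:onplane(c,u,v,top+.005*n,n)-top
for a,b in(((291,152),(293,257)),((354,151),(353,257)),((291,152),(354,151)),((293,257),(353,257))):
    d=f(*b)-f(*a);print(np.degrees(np.arctan2(d@yb,d@-ds)))
i=c["color"][140:270,280:365,::-1];cv2.imwrite("pics/c7.png",cv2.resize(i,(392,600),interpolation=cv2.INTER_CUBIC))
```

```text
head -55.84818055386765 top edge -38.06916369391493 tail -148.73123143209324
-0.6616485774053655
1.2446071928995914
90.91122141476431
89.97255487774693
```

View pics/c7.png

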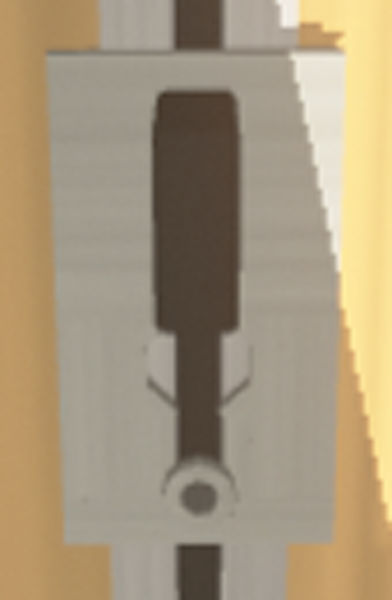

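The screw is at the slot's end: it measures 17.8 mm to the top edge against 18.5 mm nominal. The plate is flat and straight to within about 1°, and the gripper is well clear.

```bash
python3 -c "
from plant import order
print(order.sign_off())"
```

```text
the job is handed in; nothing more can be done
None
```

The keyhole bracket hangs on the screw, fully home in the slot, flat and straight on the board; the gripper let go and backed clear, nothing else was touched, and the job was handed in at about 14.5 s.

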